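Bolt the courtyard water meter and read its touch pad

TASK

Slide the bolt on the water meter box fully home into its keeper, and only then take the touch wand and hold its flat head squarely and centred on the round pad of the sloping lid, pressing lightly (around 5 N, never hard) and keeping it still for two seconds so that the meter is read. Then stand the wand back upright, head down and wholly on its round mat, setting it down rather than dropping it; leave the bolt home and do not disturb the mug, jug, soap case or brush.

Things in the scene. Friction and masses are not known exactly. Their poses are not given: they have to be found in the camera images.
- meter_box: Grey water meter box fixed to the shelf, 220 mm deep (x), 240 mm wide (y). Origin: centre of its underside; x to its high back, y along the bolt, z up. Front (-x) 60 mm high; from there the lid slopes up at 25 deg (0.436 rad) to a flat ledge 130 mm high over the rear 70 mm, which carries the bolt. A brass pipe stub sticks out 30 mm at each side, 35 mm up
- pad: Round flat touch pad, 60 mm wide, 12 mm proud of the sloping lid, 35 mm forward (-x) and 30 mm to -y of the box's centre. Origin: centre of its face; z points square out of the face (25 deg from vertical, leaning to the box's front). Sprung: gives way along -z about 1 mm for each 4 N, bottoms at 4 mm (16 N)
- bolt (a joint): How far the steel bolt has slid along the box's +y, in m: 0 fully drawn, 0.060 fully home in its keeper. It drags with about 3 N and stays where it is left
- bolt_knob (a point): Centre of the top of the bolt's upright knob (moves with the bolt): a 14 mm thick post with a cap 20 mm wide and 8 mm high, its top 66 mm above the ledge, over the ledge's middle. The bolt's two straps and the keeper on the ledge are 26 mm high
- wand: Touch wand, 150 mm tall, standing head down on its mat: flat round grey head 60 mm wide and 24 mm high, a cone up to 45 mm, then a straight round black handle 32 mm thick up to 150 mm. Origin: centre of the head's flat face (the underside); z along the handle, away from the head. About 0.22 kg
- mat: Round black rubber mat, 120 mm in diameter and 4 mm thick, fixed to the shelf; origin at the centre of its underside, z up. The wand's place
- mug: White ceramic mug, 84 mm wide, 95 mm high, bystander; origin at the centre of its underside
- jug: Green plastic jug, 116 mm wide, 170 mm high, handle at +y reaching 96 mm out, bystander; origin at the centre of its underside
- soap_case: Steel soap case, 79 x 119 x 38 mm, bystander; origin at the centre of its underside
- brush: Bamboo scrubbing brush lying bristles down, 200 mm long in y, 30 mm wide, 32 mm high, bystander; origin on the shelf under its middle
Things that resemble listed ones, but are neither listed nor needed, are in the scene too. Several things look just like the mat: the one meant starts farthest to the robot's left.

How it is judged:
By the outcome, as a careful person would: the job done as asked, in the order asked, and still so for the second after the job is handed in, with the robot touching nothing.
It also fails if it takes over 72 s, if anything falls off the work surface, if the arm or the gripper's body presses on something with over 40 N, if the wrist force passes 120 N, or if a joint passes its speed limit or range.

ROBOT

A 6-joint arm with a two-finger parallel gripper is mounted at the origin on the work surface. World frame = base frame: x ahead of the robot, y to its left, z up, the work surface at z = 0. Lengths are in m, angles in rad, forces in N, time in s.
With the tool pointing down it reaches from about 0.2 to 0.875 m from the base axis. Payload 3.4 kg.
Tool frame: the origin (TCP) lies midway between the tips of the shut fingers; the grasp point (between the pads) lies 19 mm behind it (robot.grasp_offset is the distance from the TCP to the grasp point, in m); z points along the fingers, y is the line along which they close (so a half turn about z gives the same grasp; the last joint's range is limited). The gripper opens to 94 mm and grips with 3 to 60 N. Pads are 16 mm wide; open, the fingers measure 119 mm over their backs; the gripper's body (75 mm by 177 mm) begins 78 mm behind the grasp point.
Start: joints at [-1.356, 0.276, 1.505, -0, 1.361, -0.121], TCP at [0.189, -0.543, 0.205] pointing down, gripper open.
Joint ranges: [-2.89, 2.89], [-0.75, 2.08], [0.22, 2.7], [-1.18, 4.32], [0.11, 2.71], [-2.7, 2.7]. Speed limits (rad/s): [2.57, 2.57, 3.14, 3.14, 3.14, 3.14].

INTERFACE

Orientations are given as [roll, pitch, yaw] about the fixed x, y, z axes, in that order (R = Rz(yaw) Ry(pitch) Rx(roll)).
In Python, from bench import robot, optics gives the robot as it stands.
- The arm moves only by the tool arm_command, never from a script. Its argument "steps" is a list of rows, each an object of numbers: "tx", "ty", "tz": the shift along the tool's x, y, z scaled (see below); "ax", "ay", "az": the turn, a rotation vector about the tool's x, y, z scaled (see below); "claw": the finger opening in mm, from 0 to 94. In form: [{"tx": .., "ty": .., "tz": .., "ax": .., "ay": .., "az": .., "claw": ..}, ...]. A call has 1 to 10 rows; each row shifts and turns the commanded pose from where the row before left it, along the tool's axes as they then stand; what a row does not reach is not made up. The controller multiplies each number of a shift by 0.25 m and each number of a turn by 0.15 rad. A row lasts 1/10 s, in which the tool goes at most 50 mm and 8.59 degrees, less where a joint would pass 70% of its speed; a pose out of reach is approached as far as the arm can. A call with a number of a shift or a turn outside -1 to 1 is refused whole. A call with a gripper value outside its range is refused whole. The fingers move at their own pace and stop on an object; "newtons" is the grip in N (left out, the last holds). Time passes only in rows, so rows that do not move let the fingers close. It gives the time, the measured TCP pose, the force, the opening and the grip force at its end, in the units of the state.
- robot.read_state(): the state, without advancing time (a new reading comes with each control period).
- optics.grab_frame(name): name is "scene" or "top" or "wrist"; returns (picture, depth): 480x640x3 uint8, red, green, blue; 480x640 float32, m along the optical axis (not along the pixel's ray), 0 where there is no reading.
- optics.camera_info(name): a dict with "vfov" (degrees; the focal length in pixels is half the picture's height over the tangent of half this angle, whatever the lens; pixels are square), "cx", "cy" (the principal point, pixels), "R" (3x3) and "t" (3): a world point X has camera coordinates R X + t. Camera axes: x right, y down, z forward; pixel columns grow to the right and rows downward; lengths in m; the calibration is good to about 2 mm. The wrist camera is an equidistant fisheye: a pixel r from the principal point sees the ray r / f radians off the axis. A picture is of the moment at which its call begins: read the wrist's pose just before it. camera_info takes no time and is no camera call; for the wrist camera it gives the pose at the moment of the call.
- robot.close_job(): hands the job in; it is judged then, once.
The state is a dict: "t": time; "joint_pos": joint angles; "dq": joint speeds; "joint_efforts": joint torques, N m; "position": TCP position; "eef_rot": TCP orientation; "wrist_force": force on the tool from outside, world axes, zero at the start; "ft_torque": the same for the moment, N m; "finger_gap": finger opening in m; "grip_force": force on a finger pad.
Only numpy, scipy, OpenCV 4.12 (cv2) and the standard library are available. Lean on these libraries where they do the work, as an engineer would, in place of code of your own. Each camera call takes 0.05 s, during which the arm holds its last target. There are 200 camera calls.

## Working session

There is one attempt and no reset: what is moved stays moved. The work goes in short steps, Python scripts to look and compute and a tool call to move; the robot and the scene stay as the last step left them, time stands still between calls to the robot, and variables do not carry over. Pictures are saved under pics/ and viewed, at most 10 in all, crops included, and the job is handed in when it is done.

Besides the shell and the picture viewer there is one more tool, called after "Request:" by a JSON object that holds its "method" and its "body". arm_command: Moves the arm, as the interface text tells. Shifts and turns lie within -1 to 1; 1 stands for 0.25 m of shift or 0.15 rad of turn. Its arguments: {"type":"object","properties":{"steps":{"type":"array"},"newtons":{"type":"number"}},"required":["steps"]}

```bash
mkdir -p pics; ls
cat > h.py <<'E'
import numpy as np, cv2
from bench import robot, optics
def cam(n):
    c=optics.camera_info(n); c['f']=240/np.tan(np.radians(c['vfov'])/2); c['R']=np.array(c['R']); c['t']=np.array(c['t']); return c
def pts(n,d,c):
    v,u=np.mgrid[0:480,0:640].astype(float)
    X=np.stack([(u-c['cx'])/c['f']*d,(v-c['cy'])/c['f']*d,d],-1)
    return (X-c['t'])@c['R']
def ray(c,u,v,z):
    d=np.array([(u-c['cx'])/c['f'],(v-c['cy'])/c['f'],1])@c['R']; o=-c['t']@c['R']
    return o+d*(z-o[2])/d[2]
E
python3 - <<'E'
from h import *
for n in ['scene','top']:
    p,d=optics.grab_frame(n); c=cam(n); cv2.imwrite(f'pics/{n}0.png',p[:,:,::-1]); np.savez(f'{n}0.npz',p=p,d=d)
    print(n,c, (d>0).mean())
print(robot.read_state())
E
```

```text
pics
scene {'vfov': 45.3652513076131, 'cx': 322.9383479239429, 'cy': 235.44455210293734, 'R': array([[-0.66788113,  0.74424805, -0.005443  ],
       [ 0.46941839,  0.41555389, -0.77907724],
       [-0.57756486, -0.52288603, -0.62690432]]), 't': array([ 0.37647732, -0.16964732,  1.88442836]), 'f': np.float64(574.2275129438326)} 0.9959765625
top {'vfov': 57.52036093472708, 'cx': 316.31503468544446, 'cy': 241.5656807578214, 'R': array([[-0.00284351, -0.99995462, -0.00909209],
       [-0.98053257,  0.00457317, -0.19630326],
       [ 0.19633593,  0.0083569 , -0.98050108]]), 't': array([0.00265908, 0.55299533, 1.09236281]), 'f': np.float64(437.2779677163585)} 0.9959635416666667
{'t': 0.1, 'joint_pos': array([-1.35601241e+00,  2.76512800e-01,  1.50598533e+00,  1.60924453e-05,
        1.36070855e+00, -1.20989682e-01]), 'dq': array([-0.00081375, -0.00170288, -0.0026668 , -0.00186556,  0.00087546,
        0.00162921]), 'joint_efforts': array([ 8.80399912e-04, -4.05457699e+01, -2.37779242e+01,  7.02742324e-02,
        2.99495284e-02, -4.09319034e-05]), 'position': array([ 0.18936024, -0.5423903 ,  0.20471051]), 'eef_rot': array([-3.13999233e+00, -2.10422366e-04,  3.35770059e-01]), 'wrist_force': array([ 0.41284937,  0.69622569, -0.55125742]), 'ft_torque': array([-0.05921034, -0.00845289, -0.01009913]), 'grip_force': 0.0, 'finger_gap': 0.09427317719490601}
```

View pics/top0.png

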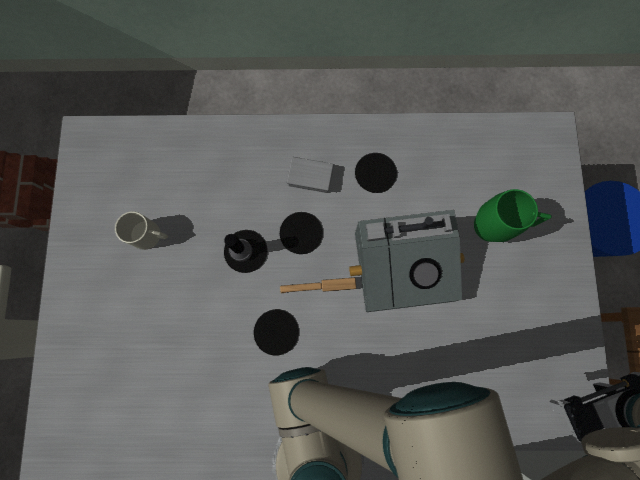

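View pics/scene0.png

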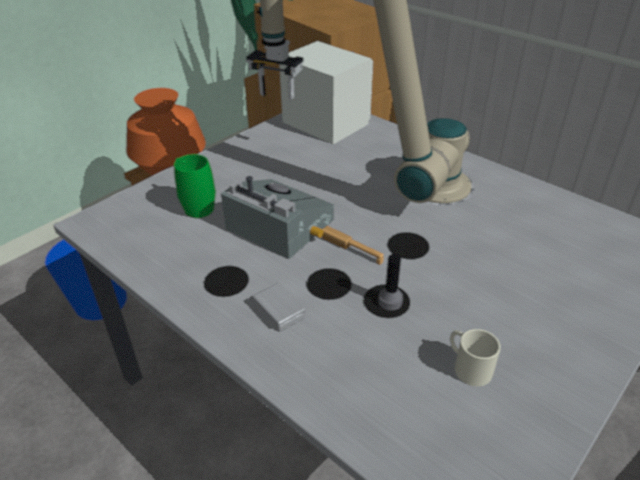

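Top view: the wand (black handle, top at (235,241)) stands on the leftmost mat (245,251). The mats at (301,233), (376,172) and (276,332) are lookalikes. The box is at (410,262), the pad at (426,273), the bolt knob near (432,222) and the keeper at the ledge's left end, about (375,230). The brush at (318,285) is close to the box's left side.

Run:
```python
from h import *
T=np.load('top0.npz');S=np.load('scene0.npz')
ct,cs=cam('top'),cam('scene')
Pt=pts('top',T['d'],ct);Ps=pts('scene',S['d'],cs)
def stat(n,P,m):
    q=P[m]; print(n,len(q),np.round(q.mean(0),4),np.round(np.median(q,0),4),'min',np.round(q.min(0),3),'max',np.round(q.max(0),3))
def box(P,u0,u1,v0,v1):
    m=np.zeros(P.shape[:2],bool);m[v0:v1,u0:u1]=1;return m
# table
stat('table',Pt,box(Pt,150,200,300,340)); stat('tableS',Ps,box(Ps,460,500,250,290))
# mat
for nm,I,P,b in [('top',T['p'],Pt,(215,275,222,280)),('scene',S['p'],Ps,(355,415,275,325))]:
    g=I.max(-1); m=box(P,*b)&(g<55)&(P[...,2]<0.02); 
    stat('mat '+nm,P,m)
    cs_,_=cv2.findContours(m.astype('uint8'),0,1); c=max(cs_,key=cv2.contourArea); h=cv2.convexHull(c)[:,0]
    C=ct if nm=='top' else cs
    w=np.array([ray(C,u,v,0.004) for u,v in h]); (x,y),r=cv2.minEnclosingCircle((w[:,:2]*1000).astype('f4')); print(' mat circ',x,y,r)
    b2=(215,275,222,280) if nm=='top' else (375,410,245,325)
    m=box(P,*b2)&(P[...,2]>0.145)&(P[...,2]<.2); stat('wandtop '+nm,P,m)
    m=box(P,*b2)&(P[...,2]>0.06)&(P[...,2]<.14); stat('handle '+nm,P,m)
    m=box(P,*b2)&(P[...,2]>0.01)&(P[...,2]<.026); stat('head '+nm,P,m)
# box
for nm,P,b in [('top',Pt,(345,470,195,320)),('scene',Ps,(215,335,165,260))]:
    m=box(P,*b)&(P[...,2]>0.175); stat('knob '+nm,P,m)
    v=np.argwhere(m); print('  px',v.mean(0)[::-1])
    m=box(P,*b)&(abs(P[...,2]-0.13)<.004); stat('ledge '+nm,P,m)
    stat('all',P,box(P,*b)&(P[...,2]>.03))
a=cv2.resize(T['p'][195:320,345:470],None,fx=4,fy=4,interpolation=2)
b=cv2.resize(T['p'][215:290,215:290],None,fx=4,fy=4,interpolation=2)
o=np.zeros((500,800,3),'uint8');o[:,:500]=a;o[:300,500:]=b
cv2.imwrite('pics/crop1.png',o[:,:,::-1])
```

```text
table 2000 [0.3541 0.3786 0.0028] [ 0.3529  0.3795 -0.0007] min [ 0.303 -0.009 -0.008] max [0.406 0.45  1.18 ]
tableS 1600 [0.2811 0.316  0.0028] [ 0.2779  0.3153 -0.0011] min [ 0.167  0.231 -0.008] max [1.419 0.776 1.051]
mat top 1031 [0.5349 0.1843 0.0032] [0.5308 0.1787 0.0032] min [ 0.48   0.117 -0.005] max [0.597 0.255 0.019]
 mat circ 543.325439453125 185.1502685546875 70.00157928466797
wandtop top 139 [0.5383 0.2054 0.1523] [0.5382 0.205  0.1525] min [0.523 0.191 0.145] max [0.553 0.222 0.157]
handle top 99 [0.5306 0.1976 0.1017] [0.5288 0.1955 0.103 ] min [0.522 0.19  0.061] max [0.546 0.214 0.138]
head top 47 [0.527  0.1965 0.021 ] [0.5217 0.1918 0.0224] min [0.51  0.177 0.01 ] max [0.579 0.236 0.026]
mat scene 643 [0.5565 0.1969 0.0031] [0.5637 0.1943 0.003 ] min [ 0.484  0.14  -0.005] max [0.602 0.257 0.018]
 mat circ 544.3363647460938 198.0657958984375 57.880130767822266
wandtop scene 115 [0.5457 0.21   0.1521] [0.5466 0.2104 0.1525] min [0.526 0.191 0.145] max [0.56  0.226 0.158]
handle scene 315 [0.5522 0.2146 0.1014] [0.5542 0.2168 0.1009] min [0.529 0.195 0.06 ] max [
[... 197 characters left out ...]
[ 0.328 -0.271  0.175] max [ 0.582 -0.009  1.18 ]
  px [417.52173913 238.4173913 ]
ledge top 1961 [ 0.562  -0.2304  0.1296] [ 0.5563 -0.2333  0.1295] min [ 0.511 -0.349  0.126] max [ 0.616 -0.105  0.134]
all 9311 [ 0.4926 -0.2273  0.1121] [ 0.4924 -0.2284  0.1102] min [ 0.328 -0.385  0.03 ] max [ 0.618 -0.009  1.18 ]
knob scene 105 [0.979  0.2344 0.5995] [ 0.5863 -0.2516  0.196 ] min [ 0.568 -0.269  0.175] max [1.419 0.776 1.051]
  px [258.41904762 192.71428571]
ledge scene 724 [ 0.5819 -0.2139  0.1296] [ 0.5873 -0.221   0.1295] min [ 0.519 -0.344  0.126] max [ 0.622 -0.102  0.134]
all 5403 [ 0.5574 -0.1867  0.1058] [ 0.579  -0.1846  0.1006] min [ 0.377 -0.365  0.03 ] max [1.419 0.776 1.051]
```

View pics/crop1.png

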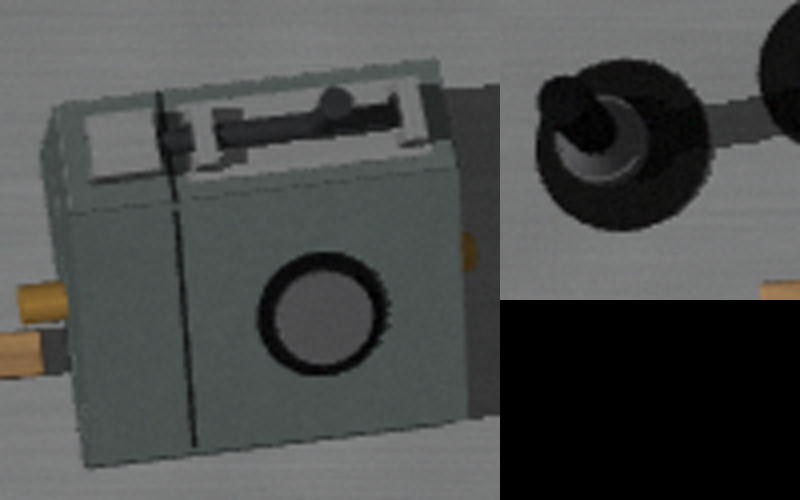

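Crop: the knob cap is at crop (336,102), full-image px (429,220). The bolt is drawn; the keeper is the block at crop (125,145), at the +y end. The pad's grey face is at crop (323,313), px (426,273). The wand's head stands slightly off the mat's centre. The only wand is this one, and its mat is the leftmost.

Run:
```python
from h import *
T=np.load('top0.npz');S=np.load('scene0.npz')
ct,cs=cam('top'),cam('scene')
D={'top':(T['p'],pts('top',T['d'],ct),ct),'scene':(S['p'],pts('scene',S['d'],cs),cs)}
def box(u0,u1,v0,v1):
    m=np.zeros((480,640),bool);m[v0:v1,u0:u1]=1;return m
def circ(xy):
    A=np.c_[2*xy,np.ones(len(xy))]; s=np.linalg.lstsq(A,(xy**2).sum(1),rcond=None)[0]; return s[0],s[1],np.sqrt(s[2]+s[0]**2+s[1]**2)
B={'top':dict(box=(345,470,195,320),wand=(215,275,222,280),mat=(215,275,222,280)),'scene':dict(box=(215,335,165,260),wand=(375,410,245,325),mat=(355,415,275,325))}
for n,(I,P,c) in D.items():
    z=P[...,2]; ok=(T if n=='top' else S)['d']>0
    m=ok&box(*B[n]['box'])&(abs(z-.196)<.006); m=m&(P[...,0]>.5)
    q=P[m]; print(n,'knob',len(q),np.round(q.mean(0),4),np.round((q.min(0)+q.max(0))/2,4),'zmed',np.median(q[:,2]))
    v=np.argwhere(m).mean(0)[::-1]; print('  ray@.196',v,np.round(ray(c,*v,.196),4))
    # lid plane
    m=ok&box(*B[n]['box'])&(z>.065)&(z<.125)&(P[...,0]<.53)&(P[...,0]>.38)&(P[...,1]<-.09)
    q=P[m]
    k=np.ones(len(q),bool)
    for i in range(15):
        C=np.linalg.lstsq(np.c_[q[k][:,:2],np.ones(k.sum())],q[k][:,2],rcond=None)[0]
        r=q[:,2]-np.c_[q[:,:2],np.ones(len(q))]@C; k=abs(r)<(.02 if i<3 else .005)
    nn=np.array([-C[0],-C[1],1]);nn/=np.linalg.norm(nn)
    print('  lid',k.sum(),'normal',np.round(nn,4),'tilt',np.degrees(np.arccos(nn[2])),'yaw',np.arctan2(-nn[1],-nn[0]))
    pm=(r*nn[2]>.009)&(r*nn[2]<.016); w=q[pm]; print('  pad3d',pm.sum(),np.round(w.mean(0),4),'mid',np.round((w.min(0)+w.max(0))/2,4),'off',(r*nn[2])[pm].mean())
    # wand top
    m=ok&box(*B[n]['wand'])&(abs(z-.1535)<.005)
    cc,_=cv2.findContours(m.astype('uint8'),0,1); h=max(cc,key=cv2.contourArea)[:,0]
    w=np.array([ray(c,u,v,np.median(z[m])) for u,v in h]); print('  wandtop z',np.median(z[m]),'circ',np.round(circ(w[:,:2]),4),'mean',np.round(P[m].mean(0),4))
    m=ok&box(*B[n]['wand'])&(z>.07)&(z<.14); q=P[m]
    print('  handle mean', np.round(q.mean(0),4))
    m=ok&box(*B[n]['wand'])&(z>.008)&(z<.028)&(np.hypot(P[...,0]-.54,P[...,1]-.2)<.06)&(I.max(-1)>50); q=P[m]
    print('  head pts',len(q),np.round(q.min(0),3),np.round(q.max(0),3))
    g=I.max(-1); m=(box(*B[n]['mat'])&(g<45)).astype('uint8'); m=cv2.morphologyEx(m,cv2.MORPH_OPEN,np.ones((3,3)))
    m=m.astype(bool)&(z<.012)
    h=np.argwhere(m)[:,::-1]; h=cv2.convexHull(h.astype('i4'))[:,0]; w=np.array([ray(c,u,v,.004)[:2] for u,v in h])
    k=np.ones(len(w),bool)
    for i in range(10):
        x,y,r_=circ(w[k]); e=abs(np.hypot(w[:,0]-x,w[:,1]-y)-.06); e0=np.hypot(w[:,0]-x,w[:,1]-y)-r_; k=abs(e0)<max(.004,np.quantile(abs(e0),.7))
    print('  mat',len(w),k.sum(),np.round([x,y,r_],4))
```

```text
top knob 57 [ 0.5735 -0.2613  0.1949] [ 0.5734 -0.2615  0.1945] zmed 0.19493724716182834
  ray@.196 [428.92982456 220.47368421] [ 0.5732 -0.261   0.196 ]
  lid 4483 normal [-0.4148 -0.0472  0.9087] tilt 24.677778996533974 yaw 0.11320903529178852
  pad3d 407 [ 0.4601 -0.2695  0.1059] mid [ 0.4657 -0.2657  0.1067] off 0.011961264886531974
  wandtop z 0.15270769487540686 circ [0.5387 0.2062 0.0146] mean [0.5387 0.2061 0.1526]
  handle mean [0.5306 0.1975 0.1071]
  head pts 40 [0.509 0.182 0.021] [0.567 0.236 0.028]
  mat 27 27 [0.5385 0.1948 0.0591]
scene knob 31 [ 0.5776 -0.2589  0.1939] [ 0.5776 -0.2586  0.1941] zmed 0.19421624417771835
  ray@.196 [248.41935484 177.77419355] [ 0.5797 -0.2563  0.196 ]
  lid 820 normal [-0.4177 -0.0461  0.9074] tilt 24.852105408414 yaw 0.10994873371475453
  pad3d 91 [ 0.4654 -0.2663  0.1066] mid [ 0.4637 -0.2659  0.1057] off 0.011526731367320813
  wandtop z 0.1528196650177791 circ [0.5452 0.2103 0.0159] mean [0.5449 0.21   0.1527]
  handle mean [0.5523 0.2146 0.1062]
  head pts 155 [0.515 0.187 0.008] [0.573 0.239 0.028]
  mat 20 20 [0.544  0.1984 0.0564]
```

Request:
{"method": "arm_command", "body": {"steps": [{"tz": -0.16,"az": 0.5,"claw": 50},{"tz": -0.16,"az": 0.5,"claw": 50},{"tz": -0.16,"az": 0.5,"claw": 50},{"tx": 0.14,"ty": -0.105,"claw": 50},{"tx": 0.14,"ty": -0.105,"claw": 50},{"tx": 0.14,"ty": -0.105,"claw": 50},{"tx": 0.14,"ty": -0.105,"claw": 50},{"tx": 0.14,"ty": -0.105,"claw": 50},{"tx": 0.14,"ty": -0.105,"claw": 50},{"tx": 0.14,"ty": -0.105,"claw": 50}], "newtons": 15}}

```text
invalid input at $.steps[0]: expected keys tx, ty, tz, ax, ay, az, claw
```

```bash
cat >> h.py <<'E'
def fray(c,u,v):
    dx,dy=u-c['cx'],v-c['cy']; r=np.hypot(dx,dy); th=r/c['f']; s=np.sin(th)/max(r,1e-9)
    return np.array([dx*s,dy*s,np.cos(th)])@c['R'], -c['t']@c['R']
def fpts(d,c):
    v,u=np.mgrid[0:480,0:640].astype(float); dx,dy=u-c['cx'],v-c['cy']; r=np.hypot(dx,dy)+1e-9; k=np.tan(np.minimum(r/c['f'],1.5))/r
    return (np.stack([dx*k*d,dy*k*d,d],-1)-c['t'])@c['R']
def wrist(name):
    c=cam('wrist'); p,d=optics.grab_frame('wrist'); cv2.imwrite(f'pics/{name}.png',p[:,:,::-1]); np.savez(name+'.npz',p=p,d=d,**{k:c[k] for k in c}); return p,d,c
E
python3 - <<'E'
from h import *
s=robot.read_state(); print(s['position'],s['eef_rot'],np.abs(s['dq']).max())
p,d,c=wrist('w1'); print(c,(d>0).mean())
E
```

```text
[ 0.18936024 -0.5423903   0.20471051] [-3.13999233e+00 -2.10422366e-04  3.35770059e-01] 0.002666800187915092
{'vfov': 65.70646984690485, 'cx': 326.5728312819024, 'cy': 235.75855606500102, 'R': array([[ 0.32899292, -0.9443309 , -0.00167319],
       [-0.91779399, -0.32016389,  0.23483881],
       [-0.22230124, -0.07572467, -0.97203289]]), 't': array([-0.57448092, -0.02389963,  0.38936381]), 'f': np.float64(371.64829954431775)} 0.9329361979166667
```

View pics/w1.png

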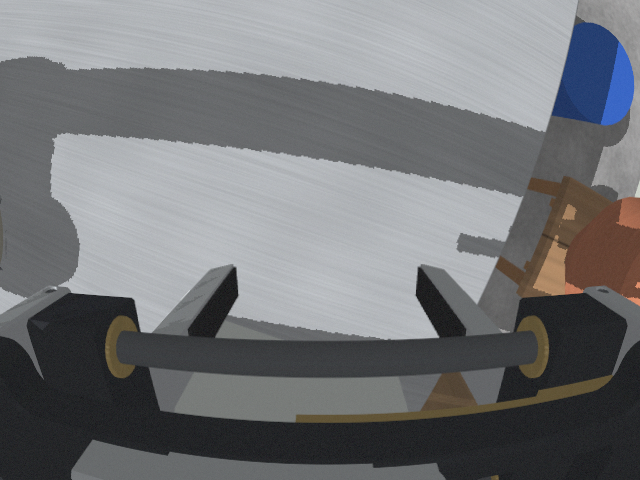

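The wrist picture shows only the shelf and fingers (tips near (230,270) and (425,270)), because the move was refused: every row needs all seven keys. I'll resend it.

Request:
{"method": "arm_command", "body": {"steps": [{"tx": 0,"ty": 0,"tz": -0.16,"ax": 0,"ay": 0,"az": 0.5,"claw": 50},{"tx": 0,"ty": 0,"tz": -0.16,"ax": 0,"ay": 0,"az": 0.5,"claw": 50},{"tx": 0,"ty": 0,"tz": -0.16,"ax": 0,"ay": 0,"az": 0.5,"claw": 50},{"tx": 0.12,"ty": -0.14,"tz": 0,"ax": 0,"ay": 0,"az": 0,"claw": 50},{"tx": 0.12,"ty": -0.14,"tz": 0,"ax": 0,"ay": 0,"az": 0,"claw": 50},{"tx": 0.12,"ty": -0.14,"tz": 0,"ax": 0,"ay": 0,"az": 0,"claw": 50},{"tx": 0.12,"ty": -0.14,"tz": 0,"ax": 0,"ay": 0,"az": 0,"claw": 50},{"tx": 0.12,"ty": -0.14,"tz": 0,"ax": 0,"ay": 0,"az": 0,"claw": 50},{"tx": 0.12,"ty": -0.14,"tz": 0,"ax": 0,"ay": 0,"az": 0,"claw": 50},{"tx": 0.12,"ty": -0.14,"tz": 0,"ax": 0,"ay": 0,"az": 0,"claw": 50}], "newtons": 15}}

```text
t: 1.15
position: [0.3716, -0.2744, 0.3253]
eef_rot: [3.142, -0.0, 0.11]
wrist_force: [1.0, -0.5, -0.6]
finger_gap: 0.05
grip_force: 0.0
```

Run:
```python
from h import *
optics.grab_frame('top');optics.grab_frame('top')
s=robot.read_state(); print(s['t'],s['position'],s['eef_rot'],np.abs(s['dq']).max())
p,d,c=wrist('w2')
P=fpts(d,c); z=P[...,2]; ok=d>0
m=ok&(abs(z-.196)<.008)&(np.hypot(P[...,0]-.575,P[...,1]+.26)<.04)
q=P[m];v=np.argwhere(m)
print('knob',len(q),np.round(q.mean(0),4),(q.min(0)+q.max(0))/2,'px',v.mean(0)[::-1] if len(v) else None,np.ptp(v,0) if len(v) else 0)
```

```text
1.25 [ 0.37328127 -0.27147276  0.32564987] [-3.13946857e+00 -2.01177400e-03  1.17965970e-01] 0.08272052286777996
knob 158 [ 0.5687 -0.2608  0.1938] [ 0.56898541 -0.26029893  0.19270463] px [341.16455696   3.32278481] [ 8 22]
```

View pics/w2.png

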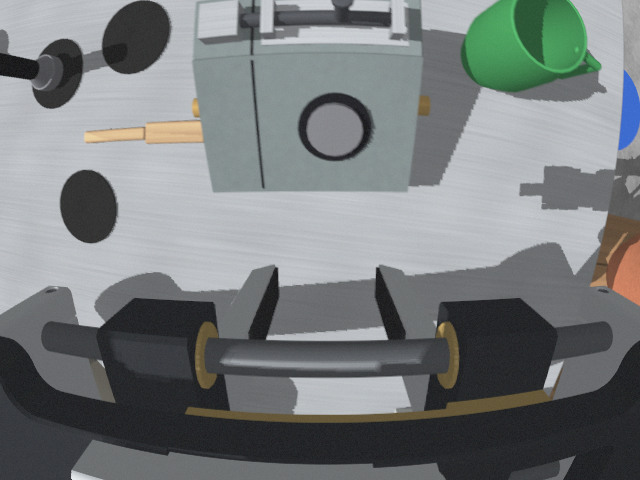

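Wrist view: pad face at (334,131), knob at (342,5) cut off by the frame's top, keeper at the left end of the ledge (220,20), jug at (530,40), brush at (145,132). I'll go 90 mm forward for the second view.

Request:
{"method": "arm_command", "body": {"steps": [{"tx": 0.12,"ty": 0,"tz": 0,"ax": 0,"ay": 0,"az": 0,"claw": 50},{"tx": 0.12,"ty": 0,"tz": 0,"ax": 0,"ay": 0,"az": 0,"claw": 50},{"tx": 0.12,"ty": 0,"tz": 0,"ax": 0,"ay": 0,"az": 0,"claw": 50},{"tx": 0,"ty": 0,"tz": 0,"ax": 0,"ay": 0,"az": 0,"claw": 50},{"tx": 0,"ty": 0,"tz": 0,"ax": 0,"ay": 0,"az": 0,"claw": 50},{"tx": 0,"ty": 0,"tz": 0,"ax": 0,"ay": 0,"az": 0,"claw": 50}]}}

```text
t: 1.9
position: [0.4592, -0.2671, 0.3253]
eef_rot: [3.142, 0.001, 0.109]
wrist_force: [1.0, 0.2, 0.2]
finger_gap: 0.0498
grip_force: 0.0
```

```bash
cat > m.py <<'E'
from h import *
def tri(obs):
    A=np.zeros((3,3));b=np.zeros(3)
    for d,o in obs: M=np.eye(3)-np.outer(d,d);A+=M;b+=M@o
    return np.linalg.solve(A,b)
def meas(n):
    Z=np.load(n+'.npz'); p,d=Z['p'],Z['d']; c={k:Z[k] for k in ('cx','cy','f','R','t')}
    P=fpts(d,c); z=P[...,2]; ok=(d>0)&(np.mgrid[0:480,0:640][0]<260)
    m=ok&(z>.065)&(z<.125)&(P[...,0]<.53)&(P[...,0]>.38)&(P[...,1]<-.13)&(P[...,1]>-.34); q=P[m]; k=np.ones(len(q),bool)
    for i in range(15):
        C=np.linalg.lstsq(np.c_[q[k][:,:2],np.ones(k.sum())],q[k][:,2],rcond=None)[0]
        r=q[:,2]-np.c_[q[:,:2],np.ones(len(q))]@C; k=abs(r)<(.02 if i<3 else .004)
    nn=np.array([-C[0],-C[1],1]);nn/=np.linalg.norm(nn)
    print(n,'lid n',np.round(nn,4),'tilt',np.degrees(np.arccos(nn[2])),'yaw',np.arctan2(-nn[1],-nn[0]))
    R=np.full(z.shape,9.);R[m]=r*nn[2]
    # pad: grey (low saturation) region inside black ring, proud of lid
    a=((abs(R-.012)<.004)&(p.max(-1)>70)).astype('uint8'); a=cv2.morphologyEx(a,cv2.MORPH_OPEN,np.ones((3,3)))
    N,L,st,ce=cv2.connectedComponentsWithStats(a); i=1+st[1:,4].argmax()
    h=max(cv2.findContours((L==i).astype('uint8'),0,1)[0],key=cv2.contourArea)
    w=[]
    for u,v in h[:,0]:
        dd,o=fray(c,u,v); C2=C[2]+.012/nn[2]; s=(C[0]*o[0]+C[1]*o[1]+C2-o[2])/(dd[2]-C[0]*dd[0]-C[1]*dd[1]); w.append(o+s*dd)
    w=np.array(w); mid=(w.min(0)+w.max(0))/2
    print('  pad n',st[i,4],ce[i],'3d',np.round(P[L==i].mean(0),4),'plane-mid',np.round(mid,4),'w',np.round(np.ptp(w,0),4))
    m=ok&(abs(z-.195)<.006)&(np.hypot(P[...,0]-.575,P[...,1]+.24)<.06); kv=None
    if m.sum():
        v=np.argwhere(m); kv=v.mean(0)[::-1]; print('  knob',len(v),kv,np.round(P[m].mean(0),4),'ptp',np.round(np.ptp(P[m],0),4))
    return dict(pad=fray(c,*ce[i]),knob=None if kv is None else fray(c,*kv),n=nn,padp=mid)
E
python3 - <<'E'
from m import *
s=robot.read_state(); print(s['t'],s['position'],s['eef_rot'],np.abs(s['dq']).max())
wrist('w3')
a=meas('w2');b=meas('w3')
print('tri pad',tri([a['pad'],b['pad']]),'knob',tri([a['knob'],b['knob']]) if b['knob'] else 0)
E
```

```text
1.9 [ 0.45920565 -0.26713668  0.3253125 ] [3.14152744e+00 1.27612799e-03 1.09122085e-01] 0.013296218250578775
w2 lid n [-0.4183 -0.0475  0.9071] tilt 24.89398752761181 yaw 0.11298191742733478
  pad n 2251 [333.42292315 128.75566415] 3d [ 0.462  -0.2681  0.1055] plane-mid [ 0.4613 -0.268   0.1057] w [0.0537 0.0582 0.0249]
  knob 157 [341.1910828    3.29936306] [ 0.5687 -0.2608  0.1938] ptp [0.0078 0.0188 0.0071]
w3 lid n [-0.4184 -0.0476  0.907 ] tilt 24.901317454952736 yaw 0.11318582421832221
  pad n 1991 [327.40381718 207.06278252] 3d [ 0.4625 -0.268   0.1057] plane-mid [ 0.4615 -0.2681  0.1058] w [0.0557 0.0581 0.0254]
  knob 415 [332.8939759   90.30120482] [ 0.5749 -0.26    0.1947] ptp [0.0191 0.0185 0.0078]
tri pad [ 0.46225355 -0.26805735  0.10269466] knob [ 0.57884653 -0.26029176  0.16926533]
```

Request:
{"method": "arm_command", "body": {"steps": [{"tx": 0.155,"ty": 0.023,"tz": 0,"ax": 0,"ay": 0,"az": 0,"claw": 50},{"tx": 0.155,"ty": 0,"tz": 0,"ax": 0,"ay": 0,"az": 0,"claw": 50},{"tx": 0.155,"ty": 0,"tz": 0,"ax": 0,"ay": 0,"az": 0,"claw": 50},{"tx": 0,"ty": 0,"tz": 0.128,"ax": 0,"ay": 0,"az": 0,"claw": 50},{"tx": 0,"ty": 0,"tz": 0.15,"ax": 0,"ay": 0,"az": 0,"claw": 50},{"tx": 0,"ty": 0,"tz": 0.15,"ax": 0,"ay": 0,"az": 0,"claw": 50},{"tx": 0,"ty": 0,"tz": 0.1,"ax": 0,"ay": 0,"az": 0,"claw": 50},{"tx": 0,"ty": 0,"tz": 0.1,"ax": 0,"ay": 0,"az": 0,"claw": 50},{"tx": 0,"ty": 0,"tz": 0,"ax": 0,"ay": 0,"az": 0,"claw": 50},{"tx": 0,"ty": 0,"tz": 0,"ax": 0,"ay": 0,"az": 0,"claw": 50}]}}

```text
t: 2.95
position: [0.5762, -0.2597, 0.1692]
eef_rot: [3.141, -0.0, 0.11]
wrist_force: [-0.5, 0.3, -0.7]
finger_gap: 0.0499
grip_force: 0.0
```

Request:
{"method": "arm_command", "body": {"steps": [{"tx": 0,"ty": 0,"tz": 0,"ax": 0,"ay": 0,"az": 0,"claw": 5},{"tx": 0,"ty": 0,"tz": 0,"ax": 0,"ay": 0,"az": 0,"claw": 5},{"tx": 0,"ty": 0,"tz": 0,"ax": 0,"ay": 0,"az": 0,"claw": 5},{"tx": 0,"ty": 0,"tz": 0,"ax": 0,"ay": 0,"az": 0,"claw": 5},{"tx": 0,"ty": 0,"tz": 0,"ax": 0,"ay": 0,"az": 0,"claw": 5},{"tx": 0,"ty": 0,"tz": 0,"ax": 0,"ay": 0,"az": 0,"claw": 5}], "newtons": 15}}

```text
t: 3.55
position: [0.577, -0.2594, 0.1691]
eef_rot: [3.141, -0.001, 0.111]
wrist_force: [1.1, 0.0, 3.2]
finger_gap: 0.0195
grip_force: 15.0
```

Request:
{"method": "arm_command", "body": {"steps": [{"tx": 0,"ty": -0.04,"tz": 0,"ax": 0,"ay": 0,"az": 0,"claw": 5},{"tx": 0,"ty": -0.04,"tz": 0,"ax": 0,"ay": 0,"az": 0,"claw": 5},{"tx": 0,"ty": -0.04,"tz": 0,"ax": 0,"ay": 0,"az": 0,"claw": 5},{"tx": 0,"ty": -0.04,"tz": 0,"ax": 0,"ay": 0,"az": 0,"claw": 5},{"tx": 0,"ty": -0.04,"tz": 0,"ax": 0,"ay": 0,"az": 0,"claw": 5},{"tx": 0,"ty": -0.03,"tz": 0,"ax": 0,"ay": 0,"az": 0,"claw": 5},{"tx": 0,"ty": -0.008,"tz": 0,"ax": 0,"ay": 0,"az": 0,"claw": 5},{"tx": 0,"ty": 0,"tz": 0,"ax": 0,"ay": 0,"az": 0,"claw": 5},{"tx": 0,"ty": 0,"tz": 0,"ax": 0,"ay": 0,"az": 0,"claw": 5}]}}

```text
t: 4.45
position: [0.5717, -0.2129, 0.1689]
eef_rot: [3.116, -0.001, 0.112]
wrist_force: [2.0, -30.5, -4.4]
finger_gap: 0.0328
grip_force: 15.0
```

The tool stalled at about 40 mm of knob travel with 30 N, so I'll look before pushing further.

Run:
```python
from h import *
p,d=optics.grab_frame('scene'); c=cam('scene'); np.savez('scene1.npz',p=p,d=d)
q,e=optics.grab_frame('top'); np.savez('top1.npz',p=q,d=e)
S=np.load('scene0.npz')
a=cv2.resize(p[130:255,215:340],(400,400),interpolation=2); b=cv2.resize(S['p'][130:255,215:340],(400,400),interpolation=2)
cv2.imwrite('pics/s1.png',np.hstack([b,a])[:,:,::-1])
# ledge height map in box coords (top0), 5 mm bins along y near knob row x
T=np.load('top0.npz');P=pts('top',T['d'],cam('top'));y=.113
k=np.array([.575,-.260,0]);Q=(P-k);bx=Q[...,0]*np.cos(y)+Q[...,1]*np.sin(y);by=-Q[...,0]*np.sin(y)+Q[...,1]*np.cos(y)
for lo in np.arange(-.06,.13,.01):
    r=[]
    for x0 in (-.02,-.01,0,.01,.02):
        m=(by>lo)&(by<lo+.01)&(abs(bx-x0)<.005)&(P[...,2]<.3)&(P[...,2]>.1); r.append(np.round(np.max(P[...,2][m]),3) if m.any() else 0)
    print(round(lo,2),*r)
```

```text
-0.06 0.16 0.159 0.158 0.159 0.156
-0.05 0.154 0.148 0.156 0.15 0.158
-0.04 0.134 0.15 0.153 0.147 0.134
-0.03 0.135 0.15 0.153 0.145 0.135
-0.02 0.134 0.15 0.195 0 0.135
-0.01 0.136 0.198 0.197 0.197 0.135
0.0 0.134 0.198 0.199 0.195 0.136
0.01 0.134 0.151 0.152 0.134 0.133
0.02 0.134 0.151 0.153 0.147 0.134
0.03 0.135 0.15 0.152 0.139 0.136
0.04 0.136 0.15 0.152 0.145 0.137
0.05 0.134 0.151 0.154 0.144 0.138
0.06 0.158 0.158 0.159 0.159 0.157
0.07 0.157 0.159 0.157 0.157 0.157
0.08 0.134 0.15 0.152 0.145 0.132
0.09 0.138 0.156 0.156 0.155 0.13
0.1 0.156 0.158 0.158 0.159 0.158
0.11 0.158 0.158 0.159 0.157 0.156
0.12 0.159 0.158 0.158 0.159 0.156
```

View pics/s1.png

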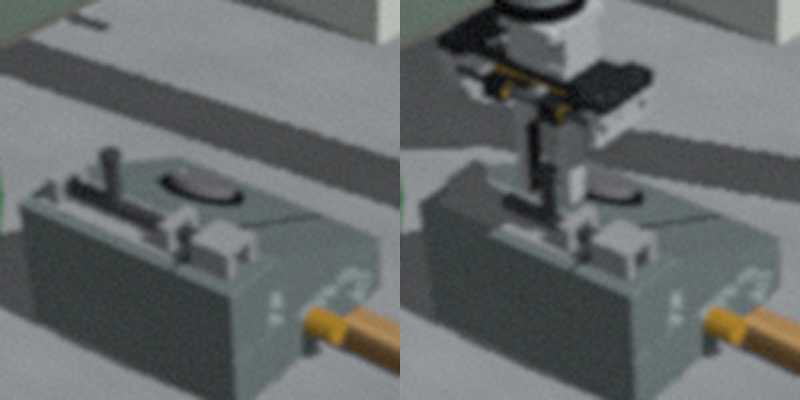

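Left half is before, right half now. The bolt's tail moved about 42 mm (from crop (70,185) to (110,205)), and the fingertips are about 10 mm above the strap. The bolt probably started partly in and is now at its stop. I'll release, back up and check.

Request:
{"method": "arm_command", "body": {"steps": [{"tx": 0,"ty": 0,"tz": 0,"ax": 0,"ay": 0,"az": 0,"claw": 64},{"tx": 0,"ty": 0,"tz": 0,"ax": 0,"ay": 0,"az": 0,"claw": 64},{"tx": 0,"ty": 0,"tz": 0,"ax": 0,"ay": 0,"az": 0,"claw": 64},{"tx": 0,"ty": 0,"tz": -0.1,"ax": 0,"ay": 0,"az": 0,"claw": 64},{"tx": 0,"ty": 0,"tz": -0.18,"ax": 0,"ay": 0,"az": 0,"claw": 64},{"tx": 0,"ty": 0,"tz": -0.18,"ax": 0,"ay": 0,"az": 0,"claw": 64},{"tx": -0.15,"ty": 0,"tz": -0.17,"ax": 0,"ay": 0,"az": 0,"claw": 64},{"tx": -0.15,"ty": 0,"tz": 0,"ax": 0,"ay": 0,"az": 0,"claw": 64},{"tx": -0.15,"ty": 0,"tz": 0,"ax": 0,"ay": 0,"az": 0,"claw": 64},{"tx": 0,"ty": 0,"tz": 0,"ax": 0,"ay": 0,"az": 0,"claw": 64}]}}

```text
t: 5.55
position: [0.4586, -0.2091, 0.321]
eef_rot: [-3.138, 0.002, 0.11]
wrist_force: [1.4, -0.5, 0.5]
finger_gap: 0.064
grip_force: 0.0
```

Run:
```python
from m import *
optics.grab_frame('top');optics.grab_frame('top')
s=robot.read_state(); print(s['t'],s['position'],s['eef_rot'],np.abs(s['dq']).max(),s['wrist_force'])
p,d,c=wrist('w4'); meas('w4')
Z=np.load('w3.npz')
a=np.hstack([cv2.resize(Z['p'][60:260,220:420],(400,400)),cv2.resize(p[60:260,220:420],(400,400))]); cv2.imwrite('pics/w34.png',a[:,:,::-1])
```

```text
5.65 [ 0.46224459 -0.21003962  0.32056384] [-3.13906618e+00 -4.34842254e-04  1.10966112e-01] 0.030564646897033598 [ 0.24358519 -0.32900494 -0.03713473]
w4 lid n [-0.4186 -0.0477  0.9069] tilt 24.916752418743908 yaw 0.11346015527145184
  pad n 1956 [379.5894683 216.8502045] 3d [ 0.4624 -0.2676  0.1058] plane-mid [ 0.4616 -0.2679  0.1059] w [0.0551 0.0598 0.0253]
  knob 441 [353.46031746 101.23129252] [ 0.5704 -0.2199  0.1947] ptp [0.0187 0.0191 0.0077]
```

View pics/w34.png

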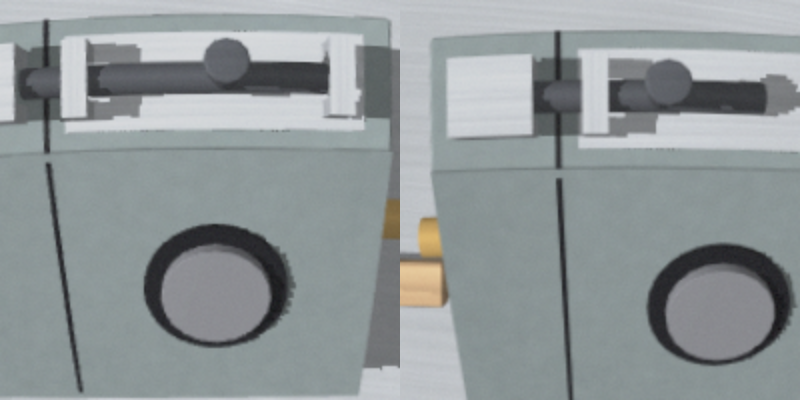

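Left was the bolt before, right is now: the knob stands at (0.570,-0.220), 40 mm further, and the bolt enters the keeper at crop (530,95). The gap grew to 33 mm while the knob stayed put, which means the trailing finger pushed the bolt with 30 N against its end stop. So the bolt is home, having started about 20 mm in. Next is the wand.

Request:
{"method": "arm_command", "body": {"steps": [{"tx": 0.007,"ty": -0.183,"tz": 0,"ax": 0,"ay": 0,"az": 0,"claw": 80},{"tx": 0.007,"ty": -0.183,"tz": 0,"ax": 0,"ay": 0,"az": 0,"claw": 80},{"tx": 0.007,"ty": -0.183,"tz": 0,"ax": 0,"ay": 0,"az": 0,"claw": 80},{"tx": 0.007,"ty": -0.183,"tz": 0,"ax": 0,"ay": 0,"az": 0,"claw": 80},{"tx": 0.007,"ty": -0.183,"tz": 0,"ax": 0,"ay": 0,"az": 0,"claw": 80},{"tx": 0.007,"ty": -0.183,"tz": 0,"ax": 0,"ay": 0,"az": 0,"claw": 80},{"tx": 0.007,"ty": -0.183,"tz": 0,"ax": 0,"ay": 0,"az": 0,"claw": 80},{"tx": 0.007,"ty": -0.183,"tz": 0,"ax": 0,"ay": 0,"az": 0,"claw": 80},{"tx": 0.007,"ty": -0.183,"tz": 0,"ax": 0,"ay": 0,"az": 0,"claw": 80},{"tx": 0,"ty": 0,"tz": 0,"ax": 0,"ay": 0,"az": 0,"claw": 80}]}}

```text
t: 6.7
position: [0.432, 0.2056, 0.3198]
eef_rot: [-3.138, 0.002, 0.12]
wrist_force: [0.1, -0.7, 0.0]
finger_gap: 0.0799
grip_force: 0.0
```

```bash
cat >> m.py <<'E'
def circ(xy):
    A=np.c_[2*xy,np.ones(len(xy))]; s=np.linalg.lstsq(A,(xy**2).sum(1),rcond=None)[0]; return s[0],s[1],np.sqrt(s[2]+s[0]**2+s[1]**2)
def wandmat(n):
    Z=np.load(n+'.npz'); p,d=Z['p'],Z['d']; c={k:Z[k] for k in ('cx','cy','f','R','t')}
    P=fpts(d,c); z=P[...,2]; near=(d>0)&(np.hypot(P[...,0]-.541,P[...,1]-.202)<.09)&(np.mgrid[0:480,0:640][0]<265)
    m=near&(abs(z-.154)<.005); v=np.argwhere(m)
    h=max(cv2.findContours(m.astype('uint8'),0,1)[0],key=cv2.contourArea)[:,0]
    def onz(u,v,zz): dd,o=fray(c,u,v); return (o+dd*(zz-o[2])/dd[2])[:2]
    w=np.array([onz(u,v,.1535) for u,v in h])
    print(n,'top',len(v),np.round(P[m].mean(0),4),'circ',np.round(circ(w),4))
    top=fray(c,*v.mean(0)[::-1])
    for lo in (.06,.08,.1,.12):
        q=P[near&(z>lo)&(z<lo+.02)]; s=circ(q[:,:2]) if len(q)>20 else 0; print('   handle',lo,len(q),np.round(s,4))
    q=P[near&(z>.008)&(z<.024)&(p.max(-1)>60)]; print('   headside',len(q),np.round(circ(q[:,:2]),4) if len(q)>20 else 0)
    g=p.max(-1); m=near&(z<.012)&(g<75); m=cv2.morphologyEx(m.astype('uint8'),cv2.MORPH_OPEN,np.ones((3,3)))
    h=cv2.convexHull(np.argwhere(m)[:,::-1].astype('i4'))[:,0]; w=np.array([onz(u,v,.004) for u,v in h]); k=np.ones(len(w),bool)
    for i in range(10):
        x,y,r=circ(w[k]); e=abs(np.hypot(w[:,0]-x,w[:,1]-y)-r); k=e<max(.002,np.quantile(e,.7))
    print('   mat',len(w),k.sum(),np.round([x,y,r],4),'z',np.median(z[m>0]),'shelf',np.median(z[near&(g>120)&(z<.01)]))
    return top
E
python3 - <<'E'
from m import *
optics.grab_frame('top');optics.grab_frame('top');optics.grab_frame('top')
s=robot.read_state(); print(s['t'],s['position'],s['eef_rot'],np.abs(s['dq']).max(),s['joint_pos'])
p,d,c=wrist('w5'); wandmat('w5')
E
```

```text
6.85 [0.43290446 0.19956585 0.32012163] [3.14088549e+00 1.72226319e-03 1.12488345e-01] 0.03715973056004812 [ 2.86181274e-01  8.00888279e-02  1.47558585e+00 -3.98937944e-04
  1.58773654e+00  1.74448225e+00]
w5 top 883 [0.5411 0.2083 0.1528] circ [0.5411 0.2083 0.0152]
   handle 0.06 25 [0.5394 0.2081 0.0145]
   handle 0.08 28 [0.5397 0.208  0.0145]
   handle 0.1 37 [0.5392 0.2082 0.0138]
   handle 0.12 34 [0.5421 0.2085 0.0162]
   headside 4 0
   mat 44 44 [0.5411 0.197  0.0589] z 0.0031609191061175213 shelf -0.0008322405630083468
```

View pics/w5.png

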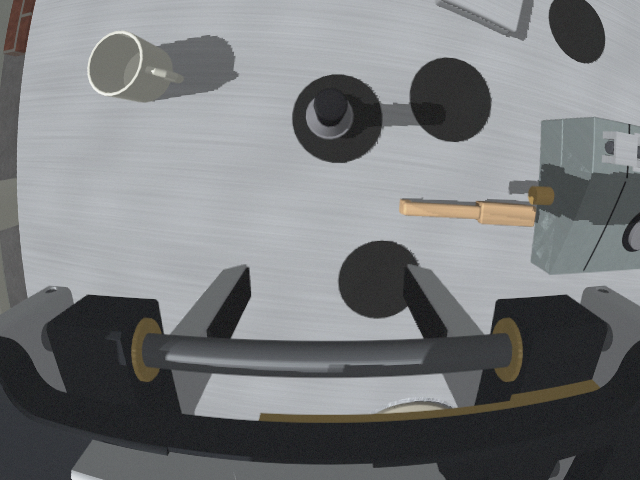

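Wrist view: the wand top is at (330,103) on its mat at (338,118). The lookalike mats are at (450,99), (380,279) and (577,30); the mug at (130,65) is well clear. Views agree on the wand at (0.541,0.208), top at 0.153, and the mat centre at (0.541,0.197). I'm going to grasp it.

Request:
{"method": "arm_command", "body": {"steps": [{"tx": 0.144,"ty": 0.014,"tz": 0,"ax": 0,"ay": 0,"az": 0,"claw": 80},{"tx": 0.144,"ty": 0,"tz": 0,"ax": 0,"ay": 0,"az": 0,"claw": 80},{"tx": 0.144,"ty": 0,"tz": 0,"ax": 0,"ay": 0,"az": 0,"claw": 80},{"tx": 0,"ty": 0,"tz": 0.1,"ax": 0,"ay": 0,"az": 0,"claw": 80},{"tx": 0,"ty": 0,"tz": 0.18,"ax": 0,"ay": 0,"az": 0,"claw": 80},{"tx": 0,"ty": 0,"tz": 0.18,"ax": 0,"ay": 0,"az": 0,"claw": 80},{"tx": 0,"ty": 0,"tz": 0.18,"ax": 0,"ay": 0,"az": 0,"claw": 80},{"tx": 0,"ty": 0,"tz": 0.16,"ax": 0,"ay": 0,"az": 0,"claw": 80},{"tx": 0,"ty": 0,"tz": 0.16,"ax": 0,"ay": 0,"az": 0,"claw": 80},{"tx": 0,"ty": 0,"tz": 0,"ax": 0,"ay": 0,"az": 0,"claw": 80}]}}

```text
t: 7.9
position: [0.5365, 0.2044, 0.0757]
eef_rot: [3.14, 0.012, 0.108]
wrist_force: [-1.6, 0.1, -0.0]
finger_gap: 0.0801
grip_force: 0.0
```

Request:
{"method": "arm_command", "body": {"steps": [{"tx": 0,"ty": 0,"tz": 0,"ax": 0,"ay": 0,"az": 0,"claw": 80},{"tx": 0,"ty": 0,"tz": 0,"ax": 0,"ay": 0,"az": 0,"claw": 80}]}}

```text
t: 8.1
position: [0.5428, 0.2072, 0.0833]
eef_rot: [-3.141, -0.004, 0.11]
wrist_force: [-0.3, 0.4, 0.5]
finger_gap: 0.0799
grip_force: 0.0
```

Request:
{"method": "arm_command", "body": {"steps": [{"tx": 0,"ty": 0,"tz": 0,"ax": 0,"ay": 0,"az": 0,"claw": 20},{"tx": 0,"ty": 0,"tz": 0,"ax": 0,"ay": 0,"az": 0,"claw": 20},{"tx": 0,"ty": 0,"tz": 0,"ax": 0,"ay": 0,"az": 0,"claw": 20},{"tx": 0,"ty": 0,"tz": 0,"ax": 0,"ay": 0,"az": 0,"claw": 20},{"tx": 0,"ty": 0,"tz": 0,"ax": 0,"ay": 0,"az": 0,"claw": 20},{"tx": 0,"ty": 0,"tz": 0,"ax": 0,"ay": 0,"az": 0,"claw": 20},{"tx": 0,"ty": 0,"tz": 0,"ax": 0,"ay": 0,"az": 0,"claw": 20}], "newtons": 40}}

```text
t: 8.8
position: [0.5404, 0.2076, 0.0808]
eef_rot: [3.142, 0.0, 0.111]
wrist_force: [0.3, 0.4, 0.6]
finger_gap: 0.0318
grip_force: 40.0
```

Request:
{"method": "arm_command", "body": {"steps": [{"tx": 0,"ty": 0,"tz": -0.04,"ax": 0,"ay": 0,"az": 0,"claw": 20},{"tx": 0,"ty": 0,"tz": -0.1,"ax": 0,"ay": 0,"az": 0,"claw": 20},{"tx": 0,"ty": 0,"tz": -0.16,"ax": 0,"ay": 0,"az": 0,"claw": 20},{"tx": 0,"ty": 0,"tz": -0.18,"ax": 0,"ay": 0,"az": 0,"claw": 20},{"tx": 0,"ty": 0,"tz": -0.18,"ax": 0,"ay": 0,"az": 0,"claw": 20},{"tx": 0,"ty": 0,"tz": -0.18,"ax": 0,"ay": 0,"az": 0,"claw": 20},{"tx": 0,"ty": 0,"tz": -0.16,"ax": 0,"ay": 0,"az": 0,"claw": 20},{"tx": -0.03,"ty": 0.08,"tz": 0,"ax": 0,"ay": 0,"az": 0,"claw": 20},{"tx": -0.06,"ty": 0.15,"tz": 0,"ax": 0,"ay": 0,"az": 0,"claw": 20},{"tx": -0.06,"ty": 0.15,"tz": 0,"ax": 0,"ay": 0,"az": 0,"claw": 20}]}}

```text
t: 9.8
position: [0.5132, 0.1082, 0.3314]
eef_rot: [3.141, -0.0, 0.113]
wrist_force: [-0.2, -0.2, -2.2]
finger_gap: 0.0315
grip_force: 40.0
```

Request:
{"method": "arm_command", "body": {"steps": [{"tx": -0.06,"ty": 0.15,"tz": 0,"ax": 0,"ay": 0,"az": 0,"claw": 20},{"tx": -0.06,"ty": 0.15,"tz": 0,"ax": 0,"ay": 0,"az": 0,"claw": 20},{"tx": -0.06,"ty": 0.15,"tz": 0,"ax": 0,"ay": 0,"az": 0,"claw": 20},{"tx": -0.06,"ty": 0.15,"tz": 0,"ax": 0,"ay": 0,"az": 0,"claw": 20},{"tx": -0.06,"ty": 0.15,"tz": 0,"ax": 0,"ay": 0,"az": 0,"claw": 20},{"tx": -0.06,"ty": 0.15,"tz": 0,"ax": 0,"ay": 0,"az": 0,"claw": 20},{"tx": -0.06,"ty": 0.15,"tz": 0,"ax": 0,"ay": 0,"az": 0,"claw": 20},{"tx": -0.06,"ty": 0.15,"tz": 0,"ax": 0,"ay": 0,"az": 0,"claw": 20},{"tx": -0.06,"ty": 0.15,"tz": 0,"ax": 0,"ay": 0,"az": 0,"claw": 20},{"tx": -0.048,"ty": 0.126,"tz": 0,"ax": 0,"ay": 0,"az": 0,"claw": 20}]}}

```text
t: 10.8
position: [0.4073, -0.2758, 0.3314]
eef_rot: [3.141, 0.0, 0.11]
wrist_force: [1.0, 1.2, -2.8]
finger_gap: 0.0316
grip_force: 40.0
```

Request:
{"method": "arm_command", "body": {"steps": [{"tx": 0,"ty": 0,"tz": 0,"ax": 0,"ay": 0.5,"az": 0,"claw": 20},{"tx": 0,"ty": 0,"tz": 0,"ax": 0,"ay": 0.7,"az": 0,"claw": 20},{"tx": 0,"ty": 0,"tz": 0,"ax": 0,"ay": 0.7,"az": 0,"claw": 20},{"tx": 0,"ty": 0,"tz": 0,"ax": 0,"ay": 0.6,"az": 0,"claw": 20},{"tx": 0,"ty": 0,"tz": 0,"ax": 0,"ay": 0.408,"az": 0,"claw": 20},{"tx": 0,"ty": 0,"tz": 0,"ax": 0,"ay": 0,"az": 0,"claw": 20},{"tx": 0,"ty": 0,"tz": 0,"ax": 0,"ay": 0,"az": 0,"claw": 20},{"tx": 0,"ty": 0,"tz": 0,"ax": 0,"ay": 0,"az": 0,"claw": 20}]}}

```text
t: 11.6
position: [0.4089, -0.2742, 0.3315]
eef_rot: [3.141, -0.436, 0.112]
wrist_force: [-0.0, 0.1, -2.1]
finger_gap: 0.0318
grip_force: 40.0
```

```bash
cat > go.py <<'E'
from m import *
from scipy.spatial.transform import Rotation as Ro
C=np.array([.4618,-.268,.1058]); N=np.array([-.4190,-.0475,.9067]); N/=np.linalg.norm(N); L=.0768
def rep(off=0.,e=(0,0)):
    s=robot.read_state(); R=Ro.from_euler('xyz',s['eef_rot']).as_matrix(); p=s['position']
    zt=-N; rot=R.T@np.cross(R[:,2],zt)/.15
    head=p+R[:,2]*L
    print('t',s['t'],'p',np.round(p,4),'tiltrot units',np.round(rot,3),'F tool',np.round(R.T@s['wrist_force'],2),'gap',s['finger_gap'],'grip',s['grip_force'])
    print(' head-pad along n',np.round((head-C)@N,4),'lateral tool xy mm',np.round((R.T@(head-C))*1000,1),'shift units to offset',off,np.round(R.T@(C+N*(L+off)-p)/.25,3))
E
python3 - <<'E'
from go import *
rep(.03)
E
```

```text
t 11.6 p [ 0.4089 -0.2742  0.3315] tiltrot units [ 0.009 -0.002 -0.   ] F tool [-0.88 -0.1   1.92] gap 0.03175300514078188 grip 39.996333718299866
 head-pad along n 0.1503 lateral tool xy mm [  46.9    0.4 -150.3] shift units to offset 0.03 [-0.188 -0.001  0.481]
```

Request:
{"method": "arm_command", "body": {"steps": [{"tx": -0.05,"ty": 0,"tz": 0.12,"ax": 0.009,"ay": 0,"az": 0,"claw": 20},{"tx": -0.05,"ty": 0,"tz": 0.15,"ax": 0,"ay": 0,"az": 0,"claw": 20},{"tx": -0.05,"ty": 0,"tz": 0.13,"ax": 0,"ay": 0,"az": 0,"claw": 20},{"tx": -0.038,"ty": -0.001,"tz": 0.08,"ax": 0,"ay": 0,"az": 0,"claw": 20},{"tx": 0,"ty": 0,"tz": 0.04,"ax": 0,"ay": 0,"az": 0,"claw": 20},{"tx": 0,"ty": 0,"tz": 0,"ax": 0,"ay": 0,"az": 0,"claw": 20},{"tx": 0,"ty": 0,"tz": 0,"ax": 0,"ay": 0,"az": 0,"claw": 20},{"tx": 0,"ty": 0,"tz": 0,"ax": 0,"ay": 0,"az": 0,"claw": 20}]}}

```text
t: 12.4
position: [0.4217, -0.2733, 0.1949]
eef_rot: [3.14, -0.438, 0.113]
wrist_force: [-0.2, 1.1, -1.6]
finger_gap: 0.0316
grip_force: 40.0
```

Run:
```python
from go import *
rep(.004)
p,d,c=wrist('w6'); q,e=optics.grab_frame('scene'); np.savez('scene2.npz',p=q,d=e)
cv2.imwrite('pics/w6s.png',np.hstack([cv2.resize(p[100:400,170:470],(400,400)),cv2.resize(q[100:250,200:350],(400,400),interpolation=2)])[:,:,::-1])
s=robot.read_state(); R=Ro.from_euler('xyz',s['eef_rot']).as_matrix()
P=fpts(d,c); T=(P-s['position'])@R   # tool coords
for lo in np.arange(-.02,.08,.01):
    m=(d>0)&(T[...,2]>lo)&(T[...,2]<lo+.01)&(np.hypot(T[...,0],T[...,1])<.036); w=T[m]
    print(round(lo,2),m.sum(),np.round(circ(w[:,:2])if len(w)>20 else 0,4),np.round(w.max(0),4) if len(w) else '')
```

```text
t 12.4 p [ 0.4217 -0.2733  0.1949] tiltrot units [ 0.013 -0.016  0.   ] F tool [-0.77 -1.11  1.35] gap 0.03156848912399932 grip 39.99633193016052
 head-pad along n 0.0211 lateral tool xy mm [  1.1   0.9 -21.1] shift units to offset 0.004 [-0.004 -0.003  0.068]
-0.02 814 [-0.0121  0.0006  0.029 ] [ 0.0173  0.0285 -0.01  ]
-0.01 568 [-0.007   0.0006  0.024 ] [ 0.0174  0.0283 -0.    ]
0.0 282 [-0.0001  0.0005  0.0168] [0.0171 0.0196 0.0099]
0.01 237 [0.0011 0.0005 0.0156] [0.0172 0.0165 0.0199]
0.02 183 [0.0007 0.0006 0.0159] [0.0168 0.0157 0.0299]
0.03 882 [0.0007 0.0005 0.0179] [0.0208 0.0207 0.04  ]
0.04 1210 [0.0012 0.0006 0.0223] [0.0263 0.026  0.05  ]
0.05 1254 [0.0014 0.0006 0.0272] [0.0306 0.0298 0.06  ]
0.06 153 [0.0008 0.0005 0.0297] [0.0311 0.0272 0.07  ]
0.07 78 [0.0011 0.0006 0.0295] [0.0309 0.0271 0.0769]
```

View pics/w6s.png

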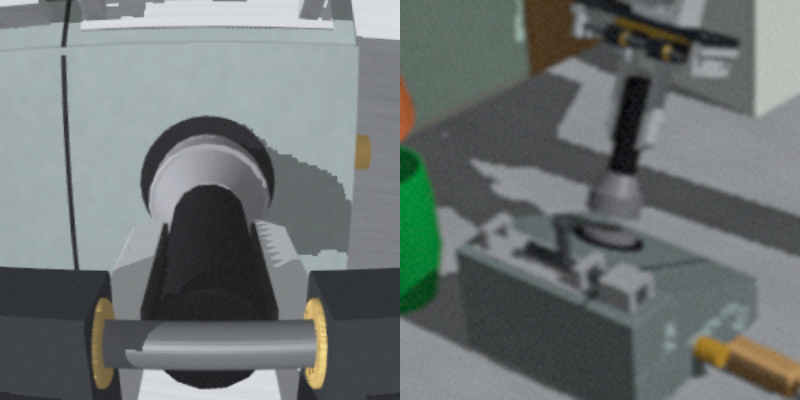

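Left (wrist): the head is just above the pad, and its cone and dark ring look concentric at crop (208,170). Right (scene): the head hovers square to the pad. The wand sits straight in the grip, offset (0.9,0.5) mm. I'll correct that and approach.

Request:
{"method": "arm_command", "body": {"steps": [{"tx": -0.004,"ty": -0.003,"tz": 0.02,"ax": 0,"ay": 0,"az": 0,"claw": 20},{"tx": -0.004,"ty": -0.003,"tz": 0.02,"ax": 0,"ay": 0,"az": 0,"claw": 20},{"tx": 0,"ty": 0,"tz": 0.02,"ax": 0,"ay": 0,"az": 0,"claw": 20},{"tx": 0,"ty": 0,"tz": 0,"ax": 0,"ay": 0,"az": 0,"claw": 20},{"tx": 0,"ty": 0,"tz": 0,"ax": 0,"ay": 0,"az": 0,"claw": 20}]}}

```text
t: 13.0
position: [0.425, -0.2701, 0.1785]
eef_rot: [-3.14, -0.436, 0.111]
wrist_force: [0.1, 0.0, -1.2]
finger_gap: 0.0317
grip_force: 40.0
```

```bash
cat >> go.py <<'E'
def avg(k=5):
    F=[];H=[];W=[]
    for i in range(k):
        s=robot.read_state(); R=Ro.from_euler('xyz',s['eef_rot']).as_matrix(); F.append(s['wrist_force']); H.append(R.T@(s['position']+R[:,2]*L+R[:,0]*.0009+R[:,1]*.0005-C)*1000); W.append(R.T@np.cross(R[:,2],-N)/.15); optics.grab_frame('top')
    print('t',s['t'],'Fn',np.round(np.mean(F,0)@N,2),'sd',np.round(np.std(np.array(F)@N),2),'head in tool mm',np.round(np.mean(H,0),2),'tilt units',np.round(np.mean(W,0),3))
E
python3 - <<'E'
from go import *
avg(6)
E
```

```text
t 13.25 Fn -1.72 sd 0.28 head in tool mm [-1.51 -1.3  -4.94] tilt units [-0.002 -0.006  0.   ]
```

Request:
{"method": "arm_command", "body": {"steps": [{"tx": 0.006,"ty": 0.005,"tz": 0.006,"ax": 0,"ay": 0,"az": 0,"claw": 20},{"tx": 0,"ty": 0,"tz": 0.006,"ax": 0,"ay": 0,"az": 0,"claw": 20},{"tx": 0,"ty": 0,"tz": 0,"ax": 0,"ay": 0,"az": 0,"claw": 20}]}}

```text
t: 13.6
position: [0.4278, -0.2711, 0.1765]
eef_rot: [-3.14, -0.436, 0.111]
wrist_force: [-0.2, -0.7, -0.8]
finger_gap: 0.0313
grip_force: 40.0
```

Run:
```python
from go import *
avg(5)
```

```text
t 13.8 Fn -1.17 sd 0.39 head in tool mm [-0.14 -0.23 -1.83] tilt units [-0.004 -0.005 -0.   ]
```

Request:
{"method": "arm_command", "body": {"steps": [{"tx": 0,"ty": 0,"tz": 0.003,"ax": 0,"ay": 0,"az": 0,"claw": 20},{"tx": 0,"ty": 0,"tz": 0.003,"ax": 0,"ay": 0,"az": 0,"claw": 20},{"tx": 0,"ty": 0,"tz": 0,"ax": 0,"ay": 0,"az": 0,"claw": 20}]}}

```text
t: 14.15
position: [0.4284, -0.2712, 0.1754]
eef_rot: [-3.14, -0.436, 0.111]
wrist_force: [-0.3, -0.5, -1.4]
finger_gap: 0.0319
grip_force: 40.0
```

Run:
```python
from go import *
avg(5)
```

```text
t 14.35 Fn -1.62 sd 0.27 head in tool mm [-0.08 -0.12 -0.43] tilt units [-0.003 -0.006  0.   ]
```

Request:
{"method": "arm_command", "body": {"steps": [{"tx": 0,"ty": 0,"tz": 0.003,"ax": 0,"ay": 0,"az": 0,"claw": 20},{"tx": 0,"ty": 0,"tz": 0.003,"ax": 0,"ay": 0,"az": 0,"claw": 20},{"tx": 0,"ty": 0,"tz": 0,"ax": 0,"ay": 0,"az": 0,"claw": 20}]}}

```text
t: 14.7
position: [0.429, -0.2711, 0.1743]
eef_rot: [-3.141, -0.436, 0.111]
wrist_force: [-2.7, 1.1, 3.5]
finger_gap: 0.0314
grip_force: 40.0
```

Run:
```python
from go import *
avg(5)
```

```text
t 14.9 Fn 3.86 sd 0.51 head in tool mm [-0.04 -0.12  0.82] tilt units [-0.002 -0.006  0.   ]
```

Net force on the pad is about 5.6 N (3.9 measured plus 1.75 wand weight). I'll hold still.

Request:
{"method": "arm_command", "body": {"steps": [{"tx": 0,"ty": 0,"tz": 0,"ax": 0,"ay": 0,"az": 0,"claw": 20},{"tx": 0,"ty": 0,"tz": 0,"ax": 0,"ay": 0,"az": 0,"claw": 20},{"tx": 0,"ty": 0,"tz": 0,"ax": 0,"ay": 0,"az": 0,"claw": 20},{"tx": 0,"ty": 0,"tz": 0,"ax": 0,"ay": 0,"az": 0,"claw": 20},{"tx": 0,"ty": 0,"tz": 0,"ax": 0,"ay": 0,"az": 0,"claw": 20},{"tx": 0,"ty": 0,"tz": 0,"ax": 0,"ay": 0,"az": 0,"claw": 20},{"tx": 0,"ty": 0,"tz": 0,"ax": 0,"ay": 0,"az": 0,"claw": 20},{"tx": 0,"ty": 0,"tz": 0,"ax": 0,"ay": 0,"az": 0,"claw": 20},{"tx": 0,"ty": 0,"tz": 0,"ax": 0,"ay": 0,"az": 0,"claw": 20},{"tx": 0,"ty": 0,"tz": 0,"ax": 0,"ay": 0,"az": 0,"claw": 20}]}}

```text
t: 15.95
position: [0.4291, -0.2711, 0.174]
eef_rot: [-3.14, -0.436, 0.111]
wrist_force: [-2.3, -0.2, 3.3]
finger_gap: 0.0318
grip_force: 40.0
```

Request:
{"method": "arm_command", "body": {"steps": [{"tx": 0,"ty": 0,"tz": 0,"ax": 0,"ay": 0,"az": 0,"claw": 20},{"tx": 0,"ty": 0,"tz": 0,"ax": 0,"ay": 0,"az": 0,"claw": 20},{"tx": 0,"ty": 0,"tz": 0,"ax": 0,"ay": 0,"az": 0,"claw": 20},{"tx": 0,"ty": 0,"tz": 0,"ax": 0,"ay": 0,"az": 0,"claw": 20},{"tx": 0,"ty": 0,"tz": 0,"ax": 0,"ay": 0,"az": 0,"claw": 20},{"tx": 0,"ty": 0,"tz": 0,"ax": 0,"ay": 0,"az": 0,"claw": 20},{"tx": 0,"ty": 0,"tz": 0,"ax": 0,"ay": 0,"az": 0,"claw": 20},{"tx": 0,"ty": 0,"tz": 0,"ax": 0,"ay": 0,"az": 0,"claw": 20},{"tx": 0,"ty": 0,"tz": 0,"ax": 0,"ay": 0,"az": 0,"claw": 20},{"tx": 0,"ty": 0,"tz": 0,"ax": 0,"ay": 0,"az": 0,"claw": 20}]}}

```text
t: 16.95
position: [0.4291, -0.2711, 0.174]
eef_rot: [-3.14, -0.436, 0.111]
wrist_force: [-2.6, -0.4, 3.2]
finger_gap: 0.0319
grip_force: 40.0
```

Run:
```python
from go import *
avg(5)
d=pts('top',optics.grab_frame('top')[1],cam('top'));z=d[...,2]
```

```text
t 17.15 Fn 4.04 sd 0.3 head in tool mm [-0.05 -0.11  1.06] tilt units [-0.002 -0.006  0.   ]
```

Request:
{"method": "arm_command", "body": {"steps": [{"tx": 0,"ty": 0,"tz": 0,"ax": 0,"ay": 0,"az": 0,"claw": 20},{"tx": 0,"ty": 0,"tz": 0,"ax": 0,"ay": 0,"az": 0,"claw": 20},{"tx": 0,"ty": 0,"tz": 0,"ax": 0,"ay": 0,"az": 0,"claw": 20},{"tx": 0,"ty": 0,"tz": 0,"ax": 0,"ay": 0,"az": 0,"claw": 20},{"tx": 0,"ty": 0,"tz": 0,"ax": 0,"ay": 0,"az": 0,"claw": 20}]}}

```text
t: 17.75
position: [0.4291, -0.2711, 0.1741]
eef_rot: [-3.14, -0.436, 0.111]
wrist_force: [-2.3, 0.1, 3.3]
finger_gap: 0.0312
grip_force: 40.0
```

Held about 3 s at about 5.7 N. Retreating along the normal, then levelling.

Request:
{"method": "arm_command", "body": {"steps": [{"tx": 0,"ty": 0,"tz": -0.02,"ax": 0,"ay": 0,"az": 0,"claw": 20},{"tx": 0,"ty": 0,"tz": -0.06,"ax": 0,"ay": 0,"az": 0,"claw": 20},{"tx": 0,"ty": 0,"tz": -0.14,"ax": 0,"ay": 0,"az": 0,"claw": 20},{"tx": 0,"ty": 0,"tz": -0.16,"ax": 0,"ay": 0,"az": 0,"claw": 20},{"tx": 0,"ty": 0,"tz": -0.16,"ax": 0,"ay": 0,"az": 0,"claw": 20},{"tx": 0,"ty": 0,"tz": -0.12,"ax": 0,"ay": -0.5,"az": 0,"claw": 20},{"tx": 0,"ty": 0,"tz": 0,"ax": 0,"ay": -0.7,"az": 0,"claw": 20},{"tx": 0,"ty": 0,"tz": 0,"ax": 0,"ay": -0.7,"az": 0,"claw": 20},{"tx": 0,"ty": 0,"tz": 0,"ax": 0,"ay": -0.6,"az": 0,"claw": 20},{"tx": 0,"ty": 0,"tz": 0,"ax": 0,"ay": -0.408,"az": 0,"claw": 20}]}}

```text
t: 18.75
position: [0.3608, -0.2788, 0.3235]
eef_rot: [-3.14, 0.002, 0.112]
wrist_force: [-0.5, 0.1, -2.1]
finger_gap: 0.032
grip_force: 40.0
```

Request:
{"method": "arm_command", "body": {"steps": [{"tx": 0.04,"ty": -0.08,"tz": 0,"ax": 0,"ay": 0,"az": 0,"claw": 20},{"tx": 0.07,"ty": -0.14,"tz": 0,"ax": 0,"ay": 0,"az": 0,"claw": 20},{"tx": 0.08,"ty": -0.16,"tz": 0,"ax": 0,"ay": 0,"az": 0,"claw": 20},{"tx": 0.08,"ty": -0.16,"tz": 0,"ax": 0,"ay": 0,"az": 0,"claw": 20},{"tx": 0.08,"ty": -0.16,"tz": 0,"ax": 0,"ay": 0,"az": 0,"claw": 20},{"tx": 0.08,"ty": -0.16,"tz": 0,"ax": 0,"ay": 0,"az": 0,"claw": 20},{"tx": 0.08,"ty": -0.16,"tz": 0,"ax": 0,"ay": 0,"az": 0,"claw": 20},{"tx": 0.08,"ty": -0.16,"tz": 0,"ax": 0,"ay": 0,"az": 0,"claw": 20},{"tx": 0.08,"ty": -0.16,"tz": 0,"ax": 0,"ay": 0,"az": 0,"claw": 20},{"tx": 0.08,"ty": -0.16,"tz": 0,"ax": 0,"ay": 0,"az": 0,"claw": 20}]}}

```text
t: 19.75
position: [0.5046, 0.1167, 0.3235]
eef_rot: [-3.14, 0.001, 0.112]
wrist_force: [0.9, -0.6, -1.9]
finger_gap: 0.0313
grip_force: 40.0
```

```bash
cat > pl.py <<'E'
from m import *
from scipy.spatial.transform import Rotation as Ro
def rp(G=np.array([.540,.1974,.0808]),k=4):
    V=[]
    for i in range(k):
        s=robot.read_state(); R=Ro.from_euler('xyz',s['eef_rot']).as_matrix(); V.append(np.r_[R.T@(G-s['position'])/.25,R.T@np.cross(R[:,2],[0,0,-1])/.15,s['wrist_force'],s['position']]); optics.grab_frame('top')
    V=np.round(np.mean(V,0),3); print('t',s['t'],'shift',V[:3],'turn',V[3:6],'F',V[6:9],'p',V[9:],'rot',np.round(s['eef_rot'],3),s['finger_gap'])
E
python3 - <<'E'
from pl import *
optics.grab_frame('top');optics.grab_frame('top');rp()
E
```

```text
t 20.0 shift [ 0.179 -0.302  0.969] turn [-0.015  0.01   0.   ] F [-0.125 -0.227 -1.34 ] p [0.505 0.117 0.323] rot [-3.141e+00  2.000e-03  1.120e-01] 0.03127029102965054
```

Request:
{"method": "arm_command", "body": {"steps": [{"tx": 0.06,"ty": -0.1,"tz": 0,"ax": -0.015,"ay": 0.01,"az": 0,"claw": 20},{"tx": 0.06,"ty": -0.1,"tz": 0,"ax": 0,"ay": 0,"az": 0,"claw": 20},{"tx": 0.059,"ty": -0.102,"tz": 0,"ax": 0,"ay": 0,"az": 0,"claw": 20},{"tx": 0,"ty": 0,"tz": 0.1,"ax": 0,"ay": 0,"az": 0,"claw": 20},{"tx": 0,"ty": 0,"tz": 0.17,"ax": 0,"ay": 0,"az": 0,"claw": 20},{"tx": 0,"ty": 0,"tz": 0.17,"ax": 0,"ay": 0,"az": 0,"claw": 20},{"tx": 0,"ty": 0,"tz": 0.17,"ax": 0,"ay": 0,"az": 0,"claw": 20},{"tx": 0,"ty": 0,"tz": 0.15,"ax": 0,"ay": 0,"az": 0,"claw": 20},{"tx": 0,"ty": 0,"tz": 0.1,"ax": 0,"ay": 0,"az": 0,"claw": 20},{"tx": 0,"ty": 0,"tz": 0.05,"ax": 0,"ay": 0,"az": 0,"claw": 20}]}}

```text
t: 21.05
position: [0.5392, 0.1922, 0.0942]
eef_rot: [3.14, 0.003, 0.109]
wrist_force: [-0.1, -0.1, -1.7]
finger_gap: 0.0316
grip_force: 40.0
```

Run:
```python
from pl import *
optics.grab_frame('top');optics.grab_frame('top');rp()
s=robot.read_state(); R=Ro.from_euler('xyz',s['eef_rot']).as_matrix()
p,d,c=wrist('w7'); P=fpts(d,c); T=(P-s['position'])@R
for lo in (.01,.02,.03,.04,.05,.06,.07):
    m=(d>0)&(T[...,2]>lo)&(T[...,2]<lo+.01)&(np.hypot(T[...,0],T[...,1])<.036); w=T[m]
    print(round(lo,2),m.sum(),np.round(circ(w[:,:2])if len(w)>20 else 0,4))
# mat from this view
z=P[...,2];g=p.max(-1);near=(d>0)&(abs(z-.003)<.006)&(g<75)&(np.hypot(P[...,0]-.541,P[...,1]-.197)<.075)
h=np.argwhere(near); q=P[near]; print('mat pts',len(q),q.min(0),q.max(0),np.median(q[:,2]))
a=np.degrees(np.arctan2(q[:,1]-.197,q[:,0]-.541)); r=np.hypot(q[:,1]-.197,q[:,0]-.541)
print([ (b,round(float(r[abs(a-b)<8].max()),4)) for b in range(-160,180,20) if (abs(a-b)<8).any()])
```

```text
t 21.3 shift [-0.004 -0.016  0.065] turn [ 0.007 -0.014 -0.   ] F [-0.337 -0.139 -1.711] p [0.541 0.194 0.097] rot [ 3.141 -0.005  0.111] 0.03141289883088503
0.01 245 [0.001  0.0002 0.0155]
0.02 178 [0.0007 0.0002 0.0158]
0.03 873 [0.0007 0.0002 0.0178]
0.04 1219 [0.0012 0.0003 0.0222]
0.05 1256 [0.0013 0.0003 0.0272]
0.06 152 [0.0007 0.0002 0.0298]
0.07 76 [0.0013 0.0002 0.0293]
mat pts 8844 [ 0.50142452  0.13847251 -0.00181827] [0.60050232 0.25626047 0.00567441] 0.0031603405877494136
[(-120, 0.0577), (-100, 0.0585), (-80, 0.0586), (-60, 0.0591), (-40, 0.0591), (-20, 0.0594), (0, 0.0595), (20, 0.0597), (40, 0.0597), (60, 0.0598), (80, 0.0598), (100, 0.0594), (120, 0.0596), (140, 0.0582)]
```

The wand is straight in the grip, 16 mm above the mat, and the mat centre is confirmed. Lowering gently.

Request:
{"method": "arm_command", "body": {"steps": [{"tx": -0.004,"ty": -0.014,"tz": 0.02,"ax": 0.007,"ay": -0.01,"az": 0,"claw": 20},{"tx": 0,"ty": 0,"tz": 0.02,"ax": 0,"ay": 0,"az": 0,"claw": 20},{"tx": 0,"ty": 0,"tz": 0.013,"ax": 0,"ay": 0,"az": 0,"claw": 20},{"tx": 0,"ty": 0,"tz": 0,"ax": 0,"ay": 0,"az": 0,"claw": 20},{"tx": 0,"ty": 0,"tz": 0,"ax": 0,"ay": 0,"az": 0,"claw": 20},{"tx": 0,"ty": 0,"tz": 0,"ax": 0,"ay": 0,"az": 0,"claw": 20}]}}

```text
t: 22.0
position: [0.5397, 0.1977, 0.0833]
eef_rot: [3.142, -0.0, 0.111]
wrist_force: [0.1, -0.9, -2.6]
finger_gap: 0.0316
grip_force: 40.0
```

Run:
```python
from pl import *
rp()
```

```text
t 22.15 shift [0.001 0.001 0.01 ] turn [ 0.    -0.002  0.   ] F [-0.234 -0.323 -2.351] p [0.54  0.198 0.083] rot [ 3.142 -0.     0.111] 0.03159781477601156
```

2.5 mm to go; down in 0.5 mm steps, then check force.

Request:
{"method": "arm_command", "body": {"steps": [{"tx": 0,"ty": 0,"tz": 0.002,"ax": 0,"ay": 0,"az": 0,"claw": 20},{"tx": 0,"ty": 0,"tz": 0.002,"ax": 0,"ay": 0,"az": 0,"claw": 20},{"tx": 0,"ty": 0,"tz": 0.002,"ax": 0,"ay": 0,"az": 0,"claw": 20},{"tx": 0,"ty": 0,"tz": 0.002,"ax": 0,"ay": 0,"az": 0,"claw": 20},{"tx": 0,"ty": 0,"tz": 0,"ax": 0,"ay": 0,"az": 0,"claw": 20},{"tx": 0,"ty": 0,"tz": 0,"ax": 0,"ay": 0,"az": 0,"claw": 20}]}}

```text
t: 22.8
position: [0.5395, 0.1976, 0.0812]
eef_rot: [3.142, 0.0, 0.111]
wrist_force: [0.1, -0.0, -2.4]
finger_gap: 0.0318
grip_force: 40.0
```

Run:
```python
from pl import *
rp()
```

```text
t 22.95 shift [0.002 0.001 0.002] turn [ 0. -0. -0.] F [ 0.203 -0.085 -1.617] p [0.54  0.198 0.081] rot [ 3.142 -0.     0.111] 0.03148191535469254
```

Request:
{"method": "arm_command", "body": {"steps": [{"tx": 0,"ty": 0,"tz": 0.002,"ax": 0,"ay": 0,"az": 0,"claw": 20},{"tx": 0,"ty": 0,"tz": 0.001,"ax": 0,"ay": 0,"az": 0,"claw": 20},{"tx": 0,"ty": 0,"tz": 0,"ax": 0,"ay": 0,"az": 0,"claw": 20},{"tx": 0,"ty": 0,"tz": 0,"ax": 0,"ay": 0,"az": 0,"claw": 20}]}}

```text
t: 23.4
position: [0.5396, 0.1977, 0.0807]
eef_rot: [3.142, -0.0, 0.111]
wrist_force: [-1.0, -0.1, 1.2]
finger_gap: 0.0316
grip_force: 40.0
```

Run:
```python
from pl import *
rp()
```

```text
t 23.55 shift [ 0.001  0.001 -0.   ] turn [ 0.    -0.002  0.   ] F [-0.683 -0.196  1.133] p [0.54  0.198 0.081] rot [ 3.142 -0.     0.111] 0.031228647576243537
```

The mat now carries the wand (about 3 N). Releasing and rising.

Request:
{"method": "arm_command", "body": {"steps": [{"tx": 0,"ty": 0,"tz": 0,"ax": 0,"ay": 0,"az": 0,"claw": 36},{"tx": 0,"ty": 0,"tz": 0,"ax": 0,"ay": 0,"az": 0,"claw": 44},{"tx": 0,"ty": 0,"tz": 0,"ax": 0,"ay": 0,"az": 0,"claw": 80},{"tx": 0,"ty": 0,"tz": 0,"ax": 0,"ay": 0,"az": 0,"claw": 80},{"tx": 0,"ty": 0,"tz": 0,"ax": 0,"ay": 0,"az": 0,"claw": 80},{"tx": 0,"ty": 0,"tz": -0.05,"ax": 0,"ay": 0,"az": 0,"claw": 80},{"tx": 0,"ty": 0,"tz": -0.12,"ax": 0,"ay": 0,"az": 0,"claw": 80},{"tx": 0,"ty": 0,"tz": -0.18,"ax": 0,"ay": 0,"az": 0,"claw": 80},{"tx": 0,"ty": 0,"tz": -0.18,"ax": 0,"ay": 0,"az": 0,"claw": 80},{"tx": 0,"ty": 0,"tz": -0.18,"ax": 0,"ay": 0,"az": 0,"claw": 80}]}}

```text
t: 24.6
position: [0.5393, 0.1976, 0.2609]
eef_rot: [-3.142, -0.001, 0.111]
wrist_force: [1.0, 1.1, -0.6]
finger_gap: 0.0799
grip_force: 0.0
```

Request:
{"method": "arm_command", "body": {"steps": [{"tx": 0,"ty": 0,"tz": -0.15,"ax": 0,"ay": 0,"az": 0,"claw": 80},{"tx": -0.1,"ty": 0,"tz": -0.1,"ax": 0,"ay": 0,"az": 0,"claw": 80},{"tx": -0.15,"ty": 0,"tz": 0,"ax": 0,"ay": 0,"az": 0,"claw": 80},{"tx": -0.15,"ty": 0,"tz": 0,"ax": 0,"ay": 0,"az": 0,"claw": 80},{"tx": -0.1,"ty": 0,"tz": 0,"ax": 0,"ay": 0,"az": 0,"claw": 80},{"tx": 0,"ty": 0,"tz": 0,"ax": 0,"ay": 0,"az": 0,"claw": 80},{"tx": 0,"ty": 0,"tz": 0,"ax": 0,"ay": 0,"az": 0,"claw": 80}]}}

```text
t: 25.3
position: [0.4156, 0.1838, 0.3217]
eef_rot: [-3.141, -0.003, 0.112]
wrist_force: [0.3, -0.8, 0.0]
finger_gap: 0.0798
grip_force: 0.0
```

Run:
```python
from pl import *
rp(k=1); p,d,c=wrist('w8'); wandmat('w8')
q,e=optics.grab_frame('top'); P=pts('top',e,cam('top')); T=np.load('top0.npz'); P0=pts('top',T['d'],cam('top'))
m=(abs(P[...,2]-.195)<.006)&(np.hypot(P[...,0]-.57,P[...,1]+.24)<.06); print('knob',m.sum(),P[m].mean(0))
# bystanders: compare colours in boxes
for n,b in dict(mug=(105,165,200,260),jug=(465,555,180,250),soap=(280,345,145,200),brush=(275,355,275,300)).items():
    print(n,np.abs(q[b[2]:b[3],b[0]:b[1]].astype(int)-T['p'][b[2]:b[3],b[0]:b[1]]).max(-1).mean())
cv2.imwrite('pics/end.png',q[:,:,::-1])
```

```text
t 25.3 shift [0.498 0.002 0.965] turn [-0.002 -0.02   0.   ] F [ 0.298 -0.812  0.045] p [0.416 0.184 0.322] rot [-3.141e+00 -3.000e-03  1.120e-01] 0.07975832608106488
w8 top 857 [0.5399 0.1974 0.1528] circ [0.5398 0.1975 0.0151]
   handle 0.06 38 [0.5406 0.1975 0.0158]
   handle 0.08 47 [0.5405 0.1975 0.0157]
   handle 0.1 47 [0.5403 0.1975 0.0156]
   handle 0.12 61 [0.5403 0.1975 0.0156]
   headside 15 0
   mat 38 38 [0.541  0.1971 0.0589] z 0.003149262361990679 shelf -0.0008557993929846253
knob 57 [ 0.56869448 -0.22128368  0.19473955]
mug 29.24972222222222
jug 7.585555555555556
soap 3.8836363636363638
brush 5.876
```

View pics/end.png

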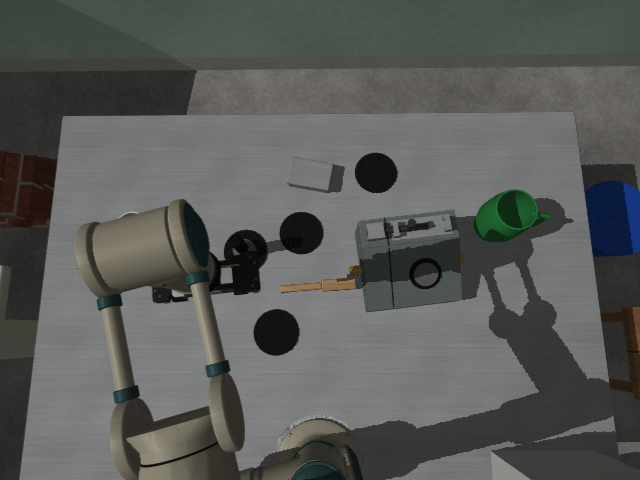

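Final top view: the wand stands upright on its mat at (245,250), the bolt is still home (knob moved within 2 mm), and jug, soap case and brush are unmoved. The arm link hides the mug from above, but it passes well over it. Handing in.

```bash
python3 -c "
from bench import robot
print(robot.close_job())"
```

```text
the job is handed in; nothing more can be done
None
```

I handed in the job at about 25 s: I pushed the bolt to its stop (40 mm at 30 N, assuming it began about 20 mm in), then pressed the pad squarely at about 5.7 N for about 3 s, and set the wand upright on the centre of its mat; the jug, soap case and brush were unmoved in the last picture, but the arm hid the mug.

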